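# Drop the used vial through the lever-lidded discard bin

## Task

A used amber vial lies on the bin's chute, held back by the closed lid. Press the bin's lever down with the fingertips until the lid stands wide open and the vial rolls in, then ease the lever back up so that the lid comes down gently, without slamming, until it is fully shut. Touch nothing but the lever (never the lid or the vial), leave everything else where it stands, and finish with the hand clear.

Things in the scene. Friction and masses are not known exactly. Their poses are not given: they have to be found in the camera images.
- bin: white discard bin, box 120 x 108 mm, rim 106 mm high, fixed to the counter on a round foot. Origin: middle of the foot, on the counter; x runs from the lever side (facing the robot) to the chute side, z up. The chute, 94 mm wide, slopes into the mouth from x = 145 mm, its top 153 mm high. Two brackets 93 mm high at x = -60 to -84, y = +-17 to +-35 mm carry the lever
- lever_pad (a point): centre of the top of the lever's grey pad, 40 (bin x) x 50 (bin y) x 6 mm; at rest 95 mm above the counter at bin x = -190, y = 0, sloping 11 degrees. The lever turns about a level axis at bin x = -78, z = 70 mm. Fully pressed, the pad is 44 mm lower, some 5 mm nearer the bin at most, and slopes 11 degrees the other way; nothing is under it
- lever (a joint): angle of the lever: 0 at rest (up), grows as it is pressed down, hard stop at 0.4 rad. Pressing takes about 2 to 6 N. A spring and the lid's weight bring it back up
- lid (a joint): angle of the lid, always 2.25 times the lever's: 0 shut, 0.9 rad wide open (above 0.75 counts as wide open; the vial passes from about 0.4). Let go, it slams shut in about a fifth of a second; let back evenly over two seconds or more it closes gently
- lid_edge (a point): middle of the top edge of the upturned lip at the steel lid's free edge. The lid, 116 x 108 mm, is hinged at bin x = -58, z = 108 mm; shut, its lip stands at bin x = 58 mm and is 140 mm high; open, this edge is some 90 mm higher, the lid leaning away from the lever
- vial: used amber vial with white cap, 30 mm diameter, 66 mm long, lying across the chute against the lid's lip; origin at its centre, which is 127 mm above the counter at the start and less than 75 mm above it in the bin
- vial_standing: upright capped amber vial, 30 mm diameter, 66 mm tall, beside the bin. To be left alone; origin in the middle of its underside
- pill_cup: small white pill cup, 38 mm across, 32 mm tall, beside the lever. To be left alone; origin in the middle of its underside
- tweezers: stainless tweezers lying flat, 135 mm long, 6 mm thick; origin at the underside near mid-length, x along them. To be left alone
- counting_tray: teal counting tray, 150 x 210 x 20 mm. To be left alone; origin in the middle of its underside
- stock_bottle: white stock jar, 56 mm diameter, 105 mm tall. To be left alone; origin in the middle of its underside
- spatula: counter spatula lying flat, 190 mm long, x along it. To be left alone; origin in the middle of its underside
There are look-alikes about, which are no part of the job. Leave any grey or turquoise look-alike of the vial alone.

How it is judged:
By the outcome, as a careful person would: the job done as asked, in the order asked, and still so for the second after the job is handed in, with the robot touching nothing.
It also fails if it takes over 38 s, if anything falls off the work surface, if the arm or the gripper's body presses on something with over 40 N, if the wrist force passes 120 N, or if a joint passes its speed limit or range.

## Robot

A 6-joint arm with a two-finger parallel gripper is mounted at the origin on the work surface. World frame = base frame: x ahead of the robot, y to its left, z up, the work surface at z = 0. Lengths are in m, angles in degrees, forces in N, time in s.
With the tool pointing down it reaches from about 0.325 to 1 m from the base axis. Payload 5.1 kg.
Tool frame: the origin (TCP) lies on the centre line of the jaws, within the pads' length; the fingertips stand 17 mm ahead of it and the grasp point (between the pads) lies 2 mm behind it; z points along the fingers, y is the direction in which the jaws open and shut (so a half turn about z gives the same grasp; the last joint's range is limited). The gripper opens to 85 mm and grips with 20 to 120 N. Pads are 22 mm wide; open, the fingers measure 114 mm over their backs; the gripper's body (76 mm by 85 mm) begins 54 mm behind the grasp point. The pads swing forward as they close: fully open they stand 13 mm farther back than shut.
Start: joints at [-4.733, 7.093, 94.555, -0, 78.352, -4.733], TCP at [0.65, -0, 0.248] pointing down, gripper open.
Joint ranges: [-149.61, 149.61], [-58.7, 133.49], [1.44, 155.28], [-77.14, 257.14], [18.33, 153.61], [-166.67, 166.67]. Speed limits (degrees/s): [147.25, 147.25, 180, 180, 180, 180].

## Interface

Orientations are given as a 3x3 rotation matrix whose columns are the frame's x, y, z axes.
In Python, from workcell import status, vision, arm gives the robot as it stands.
- The arm moves only by the shell command python3 -m pendant 'ROWS' [FORCE]. ROWS is JSON, a list of rows, each a list of 3 entries, a list of its own where there are three numbers: the shift along the world's x, y, z in m, then the turn about the world's z in degrees, then the closure, from 0 (fully open) to 1 (shut). A call has 1 to 5 rows; each row shifts and turns the pose as measured when the row begins; what a row does not reach is not made up. A row lasts 1/8 s, in which the tool goes at most 62.5 mm and 10.7 degrees, less where a joint would pass 70% of its speed; a pose out of reach is approached as far as the arm can. A call is refused whole if a number of a shift passes 0.0625 or a number of a turn 10.7, either way. A call with a gripper value outside its range is refused whole. The fingers move at their own pace and stop on an object; FORCE is the grip in N (left out, the last holds). Time passes only in rows, so rows that do not move let the fingers close. It gives the time, the measured TCP pose, the force and the opening at its end, in the units of the state.
- status.observe(): the state, without advancing time (a new reading comes with each control period).
- vision.camera(name): name is "scene" or "side" or "wrist"; returns the picture (480x640x3 uint8, red, green, blue); there is no depth.
- vision.camera_model(name): a dict with "K" (3x3 intrinsics, pixels), "pose" (4x4, takes a point from camera to world coordinates). Camera axes: x right, y down, z forward; pixel columns grow to the right and rows downward; lengths in m; the calibration is good to about 2 mm. A picture is of the moment at which its call begins: read the wrist's pose just before it. camera_model takes no time and is no camera call; for the wrist camera it gives the pose at the moment of the call.
- arm.sign_off(): hands the job in, once; it reports no verdict.
The state is a dict: "t": time; "q": joint angles; "dq": joint speeds; "joint_efforts": joint torques, N m; "tool_pos": TCP position; "ee_rot": TCP orientation; "ft_force": force on the tool from outside, world axes, zero at the start; "ft_torque": the same for the moment, N m; "grip_width": finger opening in m.
Only numpy, scipy, OpenCV 4.12 (cv2) and the standard library are available. Lean on these libraries where they do the work, as an engineer would, in place of code of your own. Each camera call takes 0.05 s, during which the arm holds its last target. There are 200 camera calls.

## Working session

There is one attempt and no reset: what is moved stays moved. The work goes in short steps, Python scripts to look and compute and a shell command to move; the robot and the scene stay as the last step left them, time stands still between calls to the robot, and variables do not carry over. Pictures are saved under pics/ and viewed, about 8 in all and at most 12, crops included, and the job is handed in when it is done.

```bash
mkdir -p pics; ls; python3 - <<'E'
from workcell import status, vision
import cv2,numpy as np
s=status.observe();print(s['t'],s['tool_pos'],s['ft_force'],s['grip_width']);print(np.round(s['ee_rot'],3))
for n in['scene','side','wrist']:
    m=vision.camera_model(n);print(n,np.round(m['K'],1).tolist(),np.round(m['pose'],3).tolist())
    im=vision.camera(n);cv2.imwrite(f'pics/{n}0.png',im[...,::-1])
E
```

```text
pics
0.0 [6.49435560e-01 1.71138367e-05 2.47050883e-01] [-0.0929833   0.38586987  0.83156662] 0.08550842170910308
[[ 0.     1.    -0.002]
 [ 1.    -0.     0.   ]
 [ 0.    -0.002 -1.   ]]
scene [[619.1, 0.0, 320.8], [0.0, 619.1, 243.9], [0.0, 0.0, 1.0]] [[0.203, 0.627, -0.753, 1.704], [0.979, -0.114, 0.168, -0.24], [0.02, -0.771, -0.637, 1.041], [0.0, 0.0, 0.0, 1.0]]
side [[483.3, 0.0, 325.1], [0.0, 483.3, 234.7], [0.0, 0.0, 1.0]] [[0.929, -0.298, 0.219, 0.354], [-0.37, -0.736, 0.567, -0.647], [-0.008, -0.608, -0.794, 1.008], [0.0, 0.0, 0.0, 1.0]]
wrist [[411.9, 0.0, 318.2], [0.0, 411.9, 242.3], [0.0, 0.0, 1.0]] [[1.0, 0.0, -0.002, 0.65], [-0.0, -0.945, -0.326, 0.083], [-0.002, 0.326, -0.945, 0.374], [0.0, 0.0, 0.0, 1.0]]
```

View pics/scene0.png

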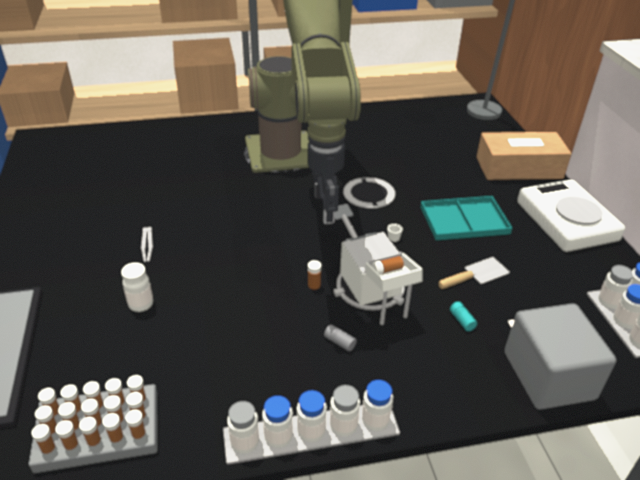

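View pics/side0.png

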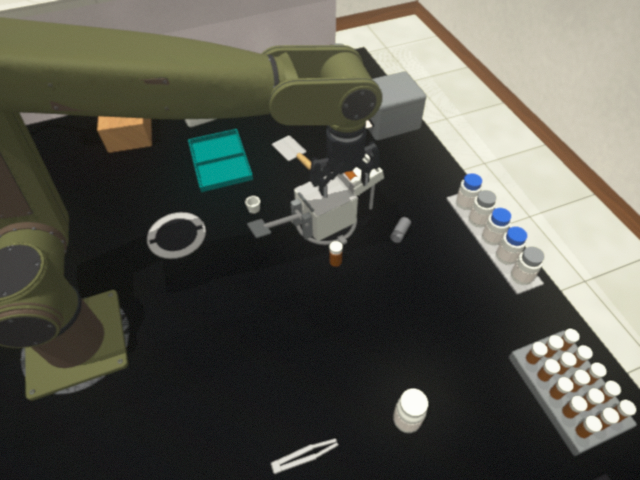

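The scene picture shows the bin at about (375,270) with the amber vial at (388,264) and the lever pad near (343,212), partly hidden by the hand. The side picture shows the pad clear at (260,228), the bin at (328,208) and the cup at (253,204). I'll enlarge both and combine them with the wrist view.

```bash
python3 - <<'E'
import cv2,numpy as np
a=cv2.imread('pics/side0.png')[150:270,230:400];b=cv2.imread('pics/scene0.png')[170:330,300:440]
a=cv2.resize(a,None,fx=4.7,fy=4.7,interpolation=cv2.INTER_CUBIC);cv2.imwrite('pics/sidec.png',a)
E
```

```text
(no output)
```

View pics/sidec.png

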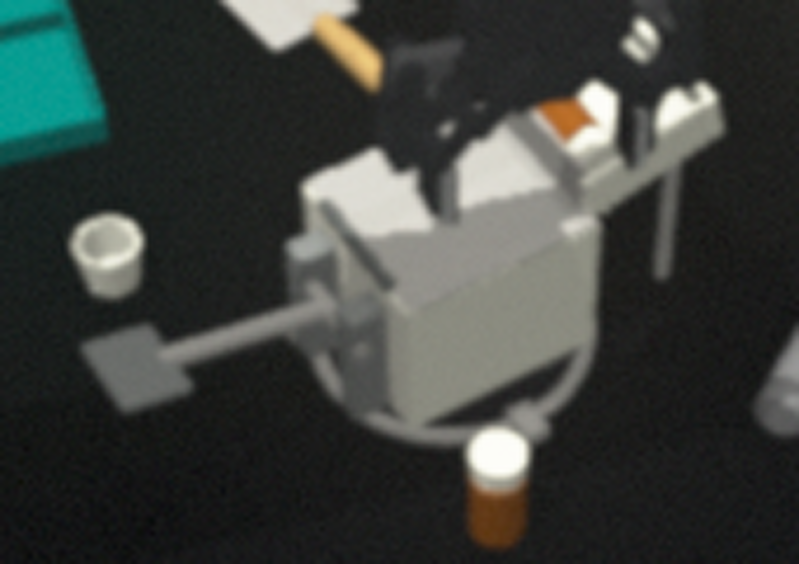

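View pics/wrist0.png

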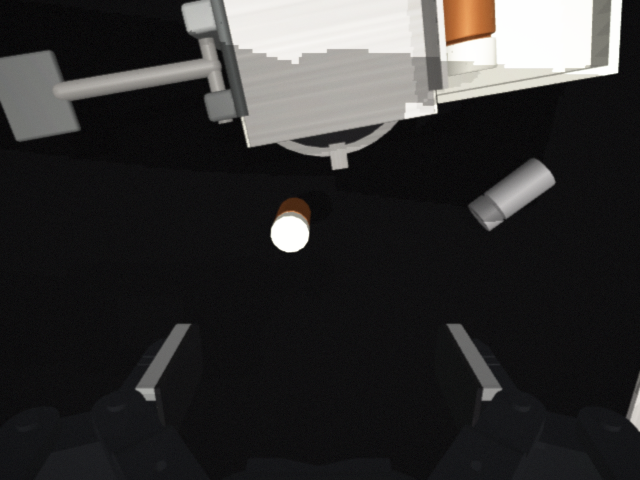

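The side crop shows the pad corners (crop px) at about (80,348), (152,322), (194,384) and (124,412). In the wrist picture they are at about (-2,60), (52,50), (80,128) and (18,141), and the bin's hinge-side near rim corner is at (247,147). I'll fit the bin pose from these.

```bash
cat > h.py <<'E'
import numpy as np
from workcell import vision
def proj(n,P,m=None):
    m=m or vision.camera_model(n);T=np.linalg.inv(m['pose']);c=np.atleast_2d(P)@T[:3,:3].T+T[:3,3]
    u=c@np.array(m['K']).T;return u[:,:2]/u[:,2:]
def ray(n,uv):
    m=vision.camera_model(n);T=np.array(m['pose']);d=T[:3,:3]@np.linalg.solve(m['K'],[*uv,1]);return T[:3,3],d
def onz(n,uv,z):
    o,d=ray(n,uv);return o+d*(z-o[2])/d[2]
def b2w(p,P):
    P=np.atleast_2d(P);c,s=np.cos(p[2]),np.sin(p[2])
    return np.c_[p[0]+c*P[:,0]-s*P[:,1],p[1]+s*P[:,0]+c*P[:,1],P[:,2]]
E
python3 - <<'E'
from h import *
from scipy.optimize import least_squares
dx,dz=.0196,.0038
pad=np.array([[-.19-dx,.025,.095+dz],[-.19+dx,.025,.095-dz],[-.19+dx,-.025,.095-dz],[-.19-dx,-.025,.095+dz]])
# order: outer-far(+y), inner-far, inner-near, outer-near
W=np.array([[-2,60],[52,50],[80,128],[18,141]],float)
S=np.array([[80,348],[152,322],[194,384],[124,412]])/4.7+[230,150]
rim=np.array([[-.058,-.054,.107]]);Wr=np.array([[247,147.]])
f=lambda p:np.r_[(proj('wrist',b2w(p,pad))-W)[1:].ravel(),(proj('side',b2w(p,pad))-S).ravel(),(proj('wrist',b2w(p,rim))-Wr).ravel()]
r=least_squares(f,[.65,.2,.17],loss='soft_l1');p=r.x
print(p,np.degrees(p[2]));print(np.round(r.fun.reshape(-1,2),1))
print('pad',b2w(p,[-.19,0,.095]),'axis dir',np.cos(p[2]),np.sin(p[2]))
print('tri',onz('wrist',W[1:4:2].mean(0),.095),onz('side',S.mean(0),.095))
print('cup',onz('side',np.array([108,245])/4.7+[230,150],.028),'vial',onz('side',np.array([498,458])/4.7+[230,150],.066))
E
```

```text
[0.65484389 0.11834207 0.17168284] 9.836702119360135
[[-0.5 -1.3]
 [ 0.1  2.2]
 [-1.6  0.6]
 [ 0.2 -1.4]
 [-0.3 -0.5]
 [ 0.2 -0. ]
 [ 0.1 -1. ]
 [ 4.3  0.1]]
pad [[0.46763714 0.08588234 0.095     ]] axis dir 0.985298664738223 0.17084068972313024
tri [0.46860581 0.08624927 0.095     ] [0.46672721 0.08353658 0.095     ]
cup [0.48528768 0.22872876 0.028     ] vial [ 0.62406365 -0.0199007   0.066     ]
```

```bash
python3 -m pendant '[[[-0.045,0.021,0],2.5,1],[[-0.045,0.021,0],2.5,1],[[-0.045,0.021,0],2.5,1],[[-0.045,0.021,0],2.4,1],[[0,0,0],0,1]]' 20; python3 -c "
from workcell import status as s
import numpy as np
o=s.observe();print(o['t'],o['tool_pos'],np.degrees(np.arctan2(o['ee_rot'][1][1],o['ee_rot'][0][1])),o['ft_force'])"
```

```text
t: 0.78
tool_pos: [0.4634, 0.0855, 0.2434]
ee_rot: [[-0.176, 0.984, -0.007], [0.984, 0.176, 0.0], [0.001, -0.007, -1.0]]
ft_force: [0.5, 0.4, 0.3]
grip_width: 0.0003
0.775 [0.46339617 0.08551313 0.2434288 ] 10.157508990818616 [0.54528686 0.37601946 0.33005301]
```

```bash
python3 -m pendant '[[[0.002,0,-0.04],0,1],[[0.002,0,-0.04],0,1],[[0,0,-0.028],0,1],[[0,0,0],0,1]]'; python3 - <<'E'
from h import *
import cv2
a=vision.camera('side')[160:270,230:400,::-1];b=vision.camera('wrist')[...,::-1]
a=cv2.resize(a,(618,400),interpolation=cv2.INTER_CUBIC)
b=b[0:400,100:560] if 0 else cv2.resize(b,(240,180))
c=np.zeros((580,618,3),np.uint8);c[:400]=a;c[400:,:240]=b;cv2.imwrite('pics/near.png',c)
E
```

```text
t: 1.27
tool_pos: [0.4696, 0.0849, 0.1342]
ee_rot: [[-0.175, 0.984, -0.002], [0.984, 0.175, -0.0], [-0.0, -0.002, -1.0]]
ft_force: [-0.4, -0.6, -0.2]
grip_width: -0.0002
```

View pics/near.png

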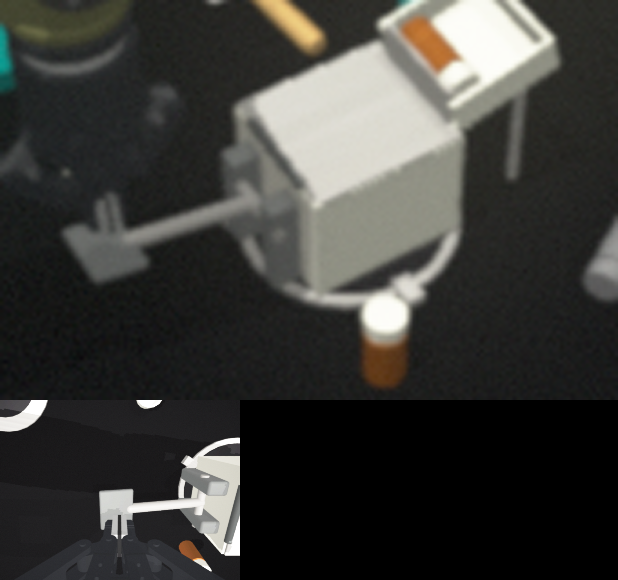

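The closed fingertips hang over the middle of the pad, with the pad centre at about (105,255) in the crop and the tips at (110,235). Pressing down now.

```bash
python3 -m pendant '[[[-0.001,0.001,-0.008],0,1],[[0,0,-0.006],0,1],[[0,0,-0.004],0,1],[[0,0,-0.004],0,1],[[0,0,-0.004],0,1]]';python3 -m pendant '[[[0,0,-0.005],0,1],[[0,0,-0.005],0,1],[[0,0,-0.005],0,1],[[0,0,-0.005],0,1],[[0,0,-0.005],0,1]]'
```

```text
t: 2.0
tool_pos: [0.4736, 0.0862, 0.1142]
ee_rot: [[-0.175, 0.984, 0.012], [0.985, 0.175, 0.001], [-0.002, 0.012, -1.0]]
ft_force: [-0.3, -0.6, -0.3]
grip_width: 0.0002
t: 2.62
tool_pos: [0.4729, 0.0861, 0.0885]
ee_rot: [[-0.176, 0.984, 0.009], [0.984, 0.176, -0.0], [-0.002, 0.009, -1.0]]
ft_force: [-2.9, 0.6, 3.7]
grip_width: 0.0001
```

```bash
python3 -m pendant '[[[0,0,-0.005],0,1],[[0,0,-0.005],0,1],[[0,0,-0.004],0,1],[[0,0,-0.003],0,1],[[0,0,0],0,1]]'; python3 - <<'E'
from h import *
import cv2
a=vision.camera('side')[130:270,230:420,::-1];b=vision.camera('scene')[180:330,300:440,::-1]
a=cv2.resize(a,None,fx=2.6,fy=2.6,interpolation=3);b=cv2.resize(b,None,fx=2.1,fy=2.1,interpolation=3)
c=np.zeros((max(len(a),len(b)),a.shape[1]+b.shape[1],3),np.uint8);c[:len(a),:a.shape[1]]=a;c[:len(b),a.shape[1]:]=b;print(c.shape);cv2.imwrite('pics/open.png',c)
E
```

```text
t: 3.25
tool_pos: [0.4734, 0.0861, 0.0701]
ee_rot: [[-0.175, 0.984, 0.011], [0.984, 0.175, 0.0], [-0.002, 0.011, -1.0]]
ft_force: [-2.6, 0.1, 4.5]
grip_width: -0.0
(364, 788, 3)
```

View pics/open.png

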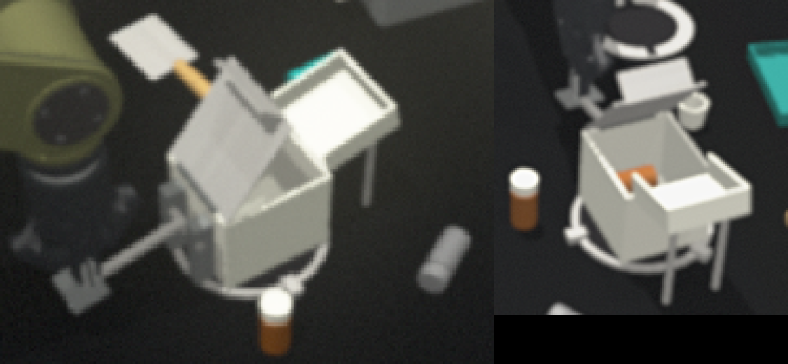

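The lid stands open and the used vial lies inside the bin, at (637,178) in the right half. I'll press a little further for margin and check the lid angle against the lip projection.

```bash
python3 -m pendant '[[[0,0,-0.002],0,1],[[0,0,-0.002],0,1],[[0,0,0],0,1]]'; python3 - <<'E'
from h import *
import cv2
p=[.6548,.1183,.1717]
for t in (.7,.8,.9):
    c,s=np.cos(t),np.sin(t);P=[[-.058+.116*c-.032*s,y,.108+.116*s+.032*c] for y in(-.054,.054)]
    print(t,np.round(proj('scene',b2w(p,P)),1).tolist(),np.round(proj('side',b2w(p,P)),1).tolist())
a=vision.camera('side')[145:215,290:370,::-1];b=vision.camera('scene')[195:255,330:410,::-1]
a=cv2.resize(a,None,fx=5,fy=5,interpolation=3);b=cv2.resize(b,None,fx=5,fy=5,interpolation=3)
c=np.zeros((350,800,3),np.uint8);c[:,:400]=a;c[:300,400:]=b;cv2.imwrite('pics/open2.png',c)
E
```

```text
t: 3.72
tool_pos: [0.4736, 0.0861, 0.0699]
ee_rot: [[-0.176, 0.984, 0.008], [0.984, 0.176, -0.0], [-0.002, 0.008, -1.0]]
ft_force: [-4.5, -1.3, 5.4]
grip_width: -0.0003
0.7 [[355.1, 226.9], [399.1, 216.7]] [[342.2, 176.4], [318.0, 149.1]]
0.8 [[353.4, 222.0], [397.3, 211.9]] [[338.5, 176.2], [314.3, 148.7]]
0.9 [[351.5, 217.3], [395.3, 207.4]] [[334.5, 176.4], [310.3, 148.7]]
```

View pics/open2.png

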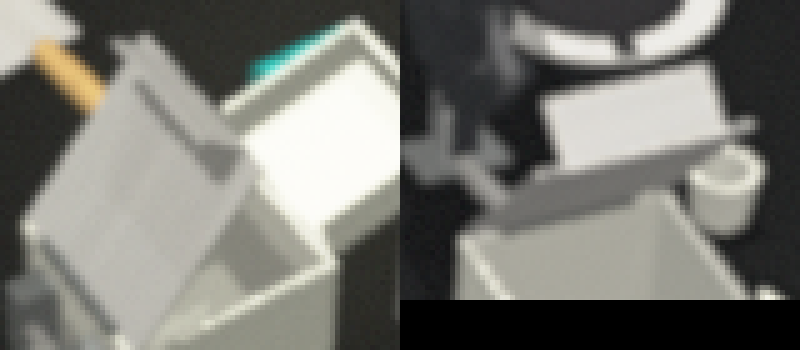

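The lip's top-edge middle in the scene camera is at about (376,211), against a prediction of (373,212) at 0.9 rad. To be certain, I'll push a little more and see whether it has reached the stop.

```bash
python3 -m pendant '[[[-0.001,0,-0.004],0,1],[[-0.001,0,-0.004],0,1],[[-0.001,0,-0.004],0,1]]'
```

```text
t: 4.2
tool_pos: [0.4741, 0.0862, 0.0686]
ee_rot: [[-0.177, 0.984, 0.01], [0.984, 0.177, -0.001], [-0.003, 0.009, -1.0]]
ft_force: [-15.5, -1.6, 30.0]
grip_width: 0.0001
```

Hard stop reached at 30 N, so the lid is at its full 0.9 rad. Now easing up slowly.

```bash
python3 -m pendant '[[[0,0,0.001],0,1],[[0,0,0.0015],0,1],[[0,0,0.0015],0,1],[[0,0,0.0015],0,1],[[0,0,0.0015],0,1]]';python3 -m pendant '[[[0,0,0.0015],0,1],[[0,0,0.0015],0,1],[[0,0,0.0015],0,1],[[0,0,0.0015],0,1],[[0,0,0.0015],0,1]]'
```

```text
t: 4.82
tool_pos: [0.4732, 0.0867, 0.0765]
ee_rot: [[-0.177, 0.984, 0.008], [0.984, 0.177, -0.0], [-0.002, 0.008, -1.0]]
ft_force: [-3.0, -0.1, 4.5]
grip_width: 0.0003
t: 5.45
tool_pos: [0.4728, 0.0866, 0.0841]
ee_rot: [[-0.177, 0.984, 0.007], [0.984, 0.177, -0.0], [-0.001, 0.006, -1.0]]
ft_force: [-3.8, 0.1, 3.6]
grip_width: 0.0001
```

```bash
for i in 1 2; do python3 -m pendant '[[[0,0,0.0015],0,1],[[0,0,0.0015],0,1],[[0,0,0.0015],0,1],[[0,0,0.0015],0,1],[[0,0,0.0015],0,1]]'; done; python3 -m pendant '[[[0,0,0.001],0,1],[[0,0,0.001],0,1],[[0,0,0.001],0,1],[[0,0,0.001],0,1],[[0,0,0.001],0,1]]'
```

```text
t: 6.08
tool_pos: [0.4729, 0.0867, 0.0923]
ee_rot: [[-0.177, 0.984, 0.007], [0.984, 0.177, -0.0], [-0.001, 0.007, -1.0]]
ft_force: [-3.5, -1.1, 3.9]
grip_width: 0.0
t: 6.7
tool_pos: [0.4736, 0.0868, 0.1008]
ee_rot: [[-0.177, 0.984, 0.009], [0.984, 0.177, 0.0], [-0.001, 0.009, -1.0]]
ft_force: [-2.2, -0.1, 3.1]
grip_width: -0.0004
t: 7.32
tool_pos: [0.4745, 0.0869, 0.1066]
ee_rot: [[-0.176, 0.984, 0.011], [0.984, 0.176, 0.001], [-0.001, 0.011, -1.0]]
ft_force: [-1.6, 0.4, 3.4]
grip_width: 0.0002
```

```bash
for i in 1 2; do python3 -m pendant '[[[0,0,0.001],0,1],[[0,0,0.001],0,1],[[0,0,0.001],0,1],[[0,0,0.001],0,1],[[0,0,0.001],0,1]]'; done
```

```text
t: 7.95
tool_pos: [0.4754, 0.087, 0.1123]
ee_rot: [[-0.176, 0.984, 0.014], [0.984, 0.176, 0.001], [-0.002, 0.014, -1.0]]
ft_force: [-0.2, -0.4, -0.2]
grip_width: 0.0001
t: 8.57
tool_pos: [0.474, 0.0867, 0.1158]
ee_rot: [[-0.176, 0.984, 0.01], [0.984, 0.176, 0.0], [-0.002, 0.01, -1.0]]
ft_force: [0.4, -0.2, -0.4]
grip_width: -0.0002
```

Force has gone to zero, so the hand has left the pad. I'll lift clear straight up, back away from the bin a little and look.

```bash
python3 -m pendant '[[[0,0,0.015],0,1],[[0,0,0.03],0,1],[[-0.02,0,0.04],0,1],[[-0.02,0,0.04],0,1],[[0,0,0],0,1]]'; python3 -m pendant '[[[0,0,0],0,1],[[0,0,0],0,1],[[0,0,0],0,1],[[0,0,0],0,1]]'; python3 - <<'E'
from h import *
import cv2
s=vision.camera('side');c0=vision.camera('scene')
for n,i in(('side',s),('scene',c0)):cv2.imwrite(f'pics/{n}1.png',i[...,::-1])
a=s[130:270,230:420,::-1];b=c0[180:330,300:440,::-1]
a=cv2.resize(a,None,fx=2.6,fy=2.6,interpolation=3);b=cv2.resize(b,None,fx=2.1,fy=2.1,interpolation=3)
c=np.zeros((364,a.shape[1]+b.shape[1],3),np.uint8);c[:,:a.shape[1]]=a;c[:len(b),a.shape[1]:]=b
cv2.imwrite('pics/end.png',c)
# compare with the start, lid region and elsewhere
for n in('side','scene'):
    d=cv2.absdiff(cv2.imread(f'pics/{n}0.png'),cv2.imread(f'pics/{n}1.png')).max(2)
    k,_,st,_=cv2.connectedComponentsWithStats((cv2.GaussianBlur(d,(5,5),0)>25).astype('uint8'))
    print(n,[x.tolist() for x in st[1:] if x[4]>15])
p=[.6548,.1183,.1717]
for t in(0,.05,.1):
    c,s_=np.cos(t),np.sin(t);print(t,proj('side',b2w(p,[-.058+.116*c-.032*s_,0,.108+.116*s_+.032*c])),proj('scene',b2w(p,[-.058+.116*c-.032*s_,0,.108+.116*s_+.032*c])))
E
```

```text
t: 9.2
tool_pos: [0.433, 0.0867, 0.2491]
ee_rot: [[-0.176, 0.984, 0.014], [0.984, 0.176, 0.0], [-0.002, 0.014, -1.0]]
ft_force: [1.2, -0.2, 0.1]
grip_width: -0.0002
t: 9.7
tool_pos: [0.4324, 0.0865, 0.2465]
ee_rot: [[-0.176, 0.984, 0.009], [0.984, 0.176, -0.0], [-0.002, 0.009, -1.0]]
ft_force: [-0.4, -0.1, -0.6]
grip_width: -0.0002
side [[0, 18, 383, 114, 21415], [125, 73, 96, 36, 945], [20, 112, 130, 31, 2553], [151, 117, 105, 81, 3471], [330, 134, 31, 9, 132], [306, 144, 75, 101, 2776], [0, 146, 19, 11, 132], [0, 146, 68, 127, 2584], [291, 188, 11, 18, 115], [189, 218, 14, 9, 92], [0, 222, 52, 30, 899], [146, 229, 20, 26, 273], [194, 228, 12, 13, 110], [392, 231, 8, 5, 30], [20, 312, 32, 8, 149], [0, 319, 6, 6, 23]]
scene [[283, 0, 94, 167, 7793], [316, 10, 23, 23, 392], [282, 58, 9, 10, 37], [245, 74, 7, 29, 142], [314, 177, 8, 10, 46], [325, 177, 13, 21, 189], [349, 176, 28, 11, 187], [321, 187, 4, 11, 24], [376, 198, 11, 9, 76], [360, 200, 14, 8, 86], [329, 205, 10, 9, 62], [322, 208, 13, 17, 129], [376, 231, 8, 4, 18], [342, 236, 63, 42, 1118], [333, 273, 27, 34, 263], [329, 324, 7, 8, 41]]
0 [[346.08007511 174.83370553]] [[384.27273718 257.92746963]]
0.05 [[345.55368266 173.46568676]] [[384.14779432 255.49281771]]
0.1 [[344.92505198 172.15675705]] [[383.96239641 253.00382722]]
```

View pics/end.png

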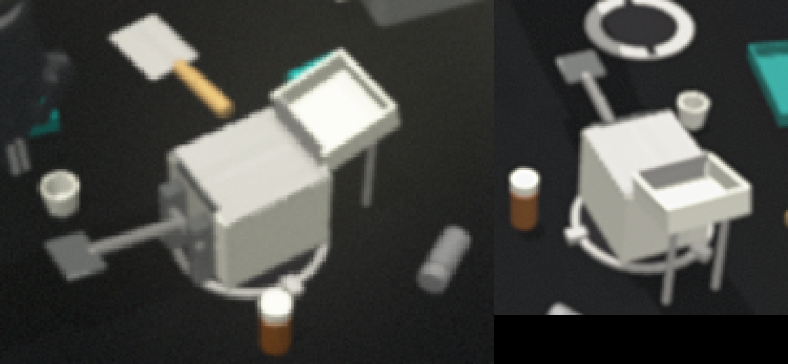

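The lid is shut flat, the lever is back up with its pad at (75,255), and the chute is empty. The standing vial, cup and spatula are where they were, and the hand is clear. Handing in.

```bash
python3 -c "
from workcell import arm,status
print(arm.sign_off(),status.observe()['t'])"
```

```text
the job is handed in; nothing more can be done
the job is handed in; nothing more can be done
```

The job is done and handed in at about 10 s. I pressed the lever with the closed fingertips down to its hard stop, so the lid was wide open and the vial rolled in. I then eased the lever up over about 3.5 s and backed the hand clear.

- **Opening:** The last push at the stop read 30 N upward and 15 N sideways at the wrist, through the fingertips on the pad. The lip's position in the scene picture agreed with about 0.9 rad. The side view was ambiguous, so I relied on the stop.
- **Closing:** The contact force fell evenly to zero as the lever came up, and the final pictures show the lid flat, the lever up and the chute empty. I did not measure the lid's speed at the moment it shut.
- **Vial:** I saw it inside the bin while the lid was open. It is hidden now that the lid is shut.
- **Other objects:** The standing vial, pill cup, spatula and grey look-alike look unmoved in the final pictures. A comparison with the starting pictures showed changes around the arm and bin. I took the few small ones elsewhere to be shadows and did not check each one.

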